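Set a plaster mould square in the moulding jig

ROBOT

A 6-joint arm with a two-finger parallel gripper is mounted at the origin on the work surface. World frame = base frame: x ahead of the robot, y to its left, z up, the work surface at z = 0. Lengths are in m, angles in degrees, forces in N, time in s.
With the tool pointing down it reaches from about 0.4 to 0.825 m from the base axis. Payload 7 kg.
Tool frame: the origin (TCP) lies at the centre of the arm's flange, where the gripper is bolted on; the fingertips stand 178 mm ahead of it and the grasp point (between the pads) lies 159 mm ahead of it; z points along the fingers, y is the line along which they close (so a half turn about z gives the same grasp; the last joint's range is limited). The gripper opens to 88 mm and grips with 3 to 60 N. Pads are 19 mm wide; open, the fingers measure 130 mm over their backs; the gripper's body (78 mm by 193 mm) begins 47 mm behind the grasp point.
Start: joints at [-55.858, 20.546, 0.682, 0, -70.136, -16.507], TCP at [0.204, -0.643, 0.405] pointing down, gripper open.
Joint ranges: [-176.03, 176.03], [-82.01, 121.73], [-58.28, 71.71], [-173.87, 95.51], [-174.79, -0.11], [-173.66, 173.66]. Speed limits (degrees/s): [136.94, 136.94, 172.46, 180, 180, 180].

INTERFACE

Orientations are given as [roll, pitch, yaw] about the fixed x, y, z axes, in that order (R = Rz(yaw) Ry(pitch) Rx(roll)).
In Python, from plant import telemetry, snapshot, workorder, nets gives the robot as it stands.
- The arm moves only by the shell command python3 -m creep 'ROWS'. ROWS is JSON, a list that holds one entry, the list of rows, each a list of 5 numbers: the shift along the tool's x, y, z normalised to -1 to 1, where 1 is 0.2 m, then the turn about the tool's z normalised to -1 to 1, where 1 is pi/2 rad, then the opening, from 0 (shut) to 1 (fully open). In form: [[[x, y, z, spin, hand], ...]]. A call has 1 to 8 rows; each row shifts and turns the commanded pose from where the row before left it, along the tool's axes as they then stand; what a row does not reach is not made up. A row lasts 1/12 s, in which the tool goes at most 41.7 mm and 7.16 degrees, less where a joint would pass 70% of its speed; a pose out of reach is approached as far as the arm can. A call with a number of a shift or a turn outside -1 to 1 is refused whole. A call with a gripper value outside its range is refused whole. The fingers move at their own pace and stop on an object; the grip force is fixed at half the most. Time passes only in rows, so rows that do not move let the fingers close. It gives the time, the measured TCP pose, the force, the opening and the grip force at its end, in the units of the state.
- telemetry.get_obs(): the state, without advancing time (a new reading comes with each control period).
- snapshot(name): name is "scene" or "top"; returns a dict with "frame" (384x512x3 uint8, red, green, blue), "fx", "fy", "cx", "cy" (pixels), "k1" (the pictures are not rectified: a ray, as slopes to the right and down, at radius r is drawn at 1 + k1 r^2 times it, then the intrinsics apply), "rvec" (rotation vector, rad) and "tvec" (3), from world to camera coordinates, as OpenCV has them. Camera axes: x right, y down, z forward; pixel columns grow to the right and rows downward; lengths in m; the calibration is good to about 2 mm. A picture is of the moment at which its call begins. There is no depth.
- workorder.close_job(): hands the job in; it is judged then, once.
Trained networks look in a picture, given as the dict that the camera call returned (one of the last four; its "shot" number tells which), for a name from the list of things; names that differ only in an ending like _2 or _b are one class to them, and where a whole thing is asked for, a point or a joint stands for the part that bears it (a point fixed in the world has none). Each returns a list of dicts, best first, with "confidence" (0 to 1); they miss things now and then, are a little off and sometimes report something else, mostly with a low value. They report only what shows in the picture. A call takes as long as a camera call. They do not tell look-alikes from the thing itself.
- nets.find_in(picture, query): "uv" ([column, row] in pixels, amid what is visible of it).
- nets.masks_of(picture, query): "region" (384x512 bool, what is visible of it) and "uv" ([column, row] in pixels, amid what is visible of it).
- nets.landmark_of(picture, query): "uv" ([column, row] in pixels: a listed point, or the origin of a listed thing).
The state is a dict: "clock": time; "joint_pos": joint angles; "qvel": joint speeds; "tau": joint torques, N m; "tool_pos": TCP position; "orientation": TCP orientation; "force": force on the tool from outside, world axes, zero at the start; "moment": the same for the moment, N m; "opening": finger opening in m; "gripper_force": force on a finger pad.
Only numpy, scipy, OpenCV 4.12 (cv2) and the standard library are available. Lean on these libraries where they do the work, as an engineer would, in place of code of your own. Each camera call takes 0.05 s, during which the arm holds its last target. There are 200 camera calls.

TASK

Push the large plaster mould along the bench without lifting it, until a long side lies flush against the long batten of the wooden jig. Then push the jig's sliding jaw along the batten until the mould sits snug between the jaw and the end block, still flush with the batten. Leave the mould and jaw there and do not disturb the other things on the bench.

Things in the scene. Friction and masses are not known exactly. Their poses are not given: they have to be found in the camera images.
- mould: large rectangular two-part plaster block with a seam round it and a dark pouring hole in the top: 80 mm along its x, 110 mm along its y, 65 mm tall, 0.4 to 0.8 kg, loose on the bench. Origin: centre of its underside. It is in front of the jig (on the robot's side), between jaw and end block, turned by up to 0.5 rad against the jig
- jig: L of wooden battens 30 mm wide and tall, fixed to the bench, up to 0.15 rad askew. Origin: inner corner, bench height. Long batten: x 0 to 30, y -380 to +30 mm; its stop face is x = 0, facing the robot. End block: x -70 to 0, y 0 to +30 mm; stop face y = 0. No base plate: the mould slides on the bench. Mould fully home, its y along the jig's y (either way): its origin at x -40, y -55 mm
- jaw (a joint): sliding jaw on the long batten, m, range 0 to 0.2, growing along the jig's +y towards the end block. Its inner face is at jig y = -290 mm + joint, so it meets the mould fully home at 0.18. Starts at 0.02 to 0.06, slides with about 2 N plus the drag of a mould it pushes along, stays where it is left
- jaw_push (a point): a place to push the jaw: outer face (facing jig -y) of its wooden paddle, 50 mm out from the long batten's stop face, 27 mm up. Paddle: 25 mm thick in y, jig x -85 to 0 mm, 4 to 51 mm above the bench; a steel saddle over the batten, to 40 mm high, carries it; a steel strip on it by the batten reaches 55 mm. Moves with the jaw
- small_mould: small square plaster mould block, 50 x 50 x 45 mm, same plaster as the big one. Origin: centre of its underside. To be left alone
- figure_a: little terracotta figure, 42 mm across, 71 mm tall, in front of the jig on its left. Origin: centre of its underside. To be left alone
- figure_b: little terracotta figure, same make, behind the long batten. Origin: centre of its underside. To be left alone
- spatula: modelling spatula lying in front of the jig at the right, 170 mm long, under 30 mm high. To be left alone
- slip_jar: closed jar of red slip, 90 mm across, 130 mm tall, at the left of the bench. Origin: centre of its underside. To be left alone
- brush_cup: white cup with brushes, 74 mm across, 190 mm tall with the brushes, at the right of the bench. Origin: centre of its underside. To be left alone
- glue_bottle: small white bottle, 44 mm across, 130 mm tall, at the right of the bench. Origin: centre of its underside. To be left alone
Not all that is in view belongs to the job. What is shaped like the mould but blue is not meant.

How it is judged (in metres and radians):
On the way, in this order (a step that is already met when the one before it is completed fails the run):
1. the mould lies with a long side flush against the long batten (x of mould in the frame of jig above -0.0435 m and angle between the y axis of mould and the y axis of jig, either way round below 0.045 rad), for 0.2 s.
2. the jaw has been pushed up so that the mould is snug between jaw and end block (all of step 1 and y of mould in the frame of jig above -0.0585 m and value of joint jaw above 0.1765 m), for 0.2 s.
At the end, for the whole second after the job is handed in: The mould stands on the bench at rest, its long side within 3.5 mm of the long batten and parallel to it within 0.045 rad, its end within 3.5 mm of the end block, and the jaw against its other end (joint above 0.1765, that is within 3.5 mm of fully home), at rest (all of step 2 and height (world z) of mould below 0.003 m and angle between mould's own z axis and vertical below 0.05 rad and linear speed of mould below 0.01 m/s and not (velocity of joint jaw above 0.01 m/s or velocity of joint jaw below -0.01 m/s)); the robot touches nothing.
It fails at once if the mould is lifted or tipped (height (world z) of mould above 0.008 m or angle between mould's own z axis and vertical above 0.15 rad).
It fails at once if another thing on the bench is disturbed (moved more than 15 mm) (distance of any of small_mould, figure_a, figure_b, spatula, slip_jar, brush_cup, glue_bottle from where it was at the start of the episode above 0.015 m).
It also fails if it takes over 43 s, if anything falls off the work surface, if the arm or the gripper's body presses on something with over 40 N, if the wrist force passes 120 N, or if a joint passes its speed limit or range.

## Working session

There is one attempt and no reset: what is moved stays moved. The work goes in short steps, Python scripts to look and compute and a shell command to move; the robot and the scene stay as the last step left them, time stands still between calls to the robot, and variables do not carry over. Pictures are saved under pics/ and viewed, at most 10 in all, crops included, and the job is handed in when it is done.

```bash
ls; mkdir -p pics; cat > h.py <<'E'
import numpy as np, cv2
from plant import telemetry, snapshot, workorder, nets
def ray(p,uv):
    u=(uv[0]-p['cx'])/p['fx'];v=(uv[1]-p['cy'])/p['fy']
    K=np.eye(3);d=np.array([p['k1'],0,0,0,0.])
    x,y=cv2.undistortPoints(np.array([[[u,v]]],float),K,d,None,None,None)[0,0] if False else cv2.undistortPoints(np.array([[[u,v]]],float),K,d)[0,0]
    R=cv2.Rodrigues(np.array(p['rvec'],float))[0];t=np.array(p['tvec'],float).ravel()
    return -R.T@t, R.T@np.array([x,y,1.])
def at(p,uv,z=0.):
    c,d=ray(p,uv);return (c+d*(z-c[2])/d[2])[:2]
def proj(p,P):
    K=np.array([[p['fx'],0,p['cx']],[0,p['fy'],p['cy']],[0,0,1.]])
    return cv2.projectPoints(np.array(P,float).reshape(-1,3),np.array(p['rvec'],float),np.array(p['tvec'],float),K,np.array([p['k1'],0,0,0,0.]))[0][:,0]
def save(p,n,crop=None,s=1):
    im=p['frame'][:,:,::-1]
    if crop: im=im[crop[1]:crop[3],crop[0]:crop[2]]
    cv2.imwrite('pics/'+n,cv2.resize(im,None,fx=s,fy=s,interpolation=cv2.INTER_CUBIC))
E
python3 - <<'E'
from h import *
np.set_printoptions(precision=4,suppress=True)
a=snapshot('top');b=snapshot('scene')
save(a,'top0.png',s=1.5);save(b,'sc0.png',s=1.5)
for n,p in(('top',a),('scene',b)):
    print(n,p['fx'],p['cx'],p['cy'],p['k1'],ray(p,(256,192)))
    for q in ['mould','jig','jaw_push','small_mould','figure_a','spatula','slip_jar','brush_cup','glue_bottle']:
        print(q,[(np.round(r['uv'],1),round(r['confidence'],2),at(p,r['uv'],0.027 if q=='jaw_push' else 0)) for r in nets.landmark_of(p,q)[:3]])
print(telemetry.get_obs())
E
```

```text
pics
top 466.95257150329263 259.2248785326219 183.73156638248727 0.04593430781173347 (array([ 0.2898, -0.0244,  1.6069]), array([ 0.1458,  0.0069, -0.9895]))
mould [(array([142.1, 253.3]), 0.86, array([0.3258, 0.378 ])), (array([285.6, 222.8]), 0.85, array([ 0.4172, -0.1125])), (array([340.5, 141.8]), 0.83, array([ 0.6987, -0.3156]))]
jig [(array([200.1, 152.2]), 0.58, array([0.6732, 0.1807]))]
jaw_push [(array([273.5, 175.2]), 0.85, array([ 0.5796, -0.0748]))]
small_mould [(array([171.7, 156. ]), 0.59, array([0.6618, 0.2805]))]
figure_a [(array([174.8, 193.6]), 0.61, array([0.5278, 0.2689]))]
spatula [(array([337.2, 226.1]), 0.55, array([ 0.4019, -0.2889])), (array([235.9, 187.4]), 0.37, array([0.5445, 0.0565]))]
slip_jar [(array([131.4, 192.9]), 0.95, array([0.5339, 0.4189])), (array([268. , 135.1]), 0.4, array([ 0.7295, -0.0603]))]
brush_cup [(array([385.1, 213.7]), 0.93, array([ 0.4407, -0.455 ]))]
glue_bottle [(array([394.9, 187.4]), 0.76, array([ 0.5313, -0.495 ]))]
scene 407.28441862628745 259.9515216001854 189.73338622740397 -0.03920419818971609 (array([1.2553, 0.215 , 1.02  
[... 598 characters left out ...]
68]))]
slip_jar [(array([409.8, 235.5]), 0.97, array([0.532 , 0.4295]))]
brush_cup [(array([152.2, 137.4]), 0.59, array([ 0.4513, -0.4652]))]
glue_bottle [(array([134.9, 151.4]), 0.84, array([ 0.5296, -0.4873]))]
{'clock': 1.0, 'joint_pos': array([-55.857 ,  20.5459,   0.6814,   0.0012, -70.1348, -16.5079]), 'qvel': array([-0.0379, -0.0235,  0.0661, -0.0275,  0.0196, -0.0032]), 'tau': array([ -0.    , -58.2395,  29.3303,   7.0022,   0.0125,   0.    ]), 'tool_pos': array([ 0.2045, -0.6433,  0.4047]), 'orientation': array([-179.999 ,   -0.0009, -162.3644]), 'force': array([1.1616, 0.2216, 0.7586]), 'moment': array([0.0142, 0.035 , 0.0682]), 'gripper_force': 0.0, 'opening': 0.08783285066274192}
```

View pics/top0.png

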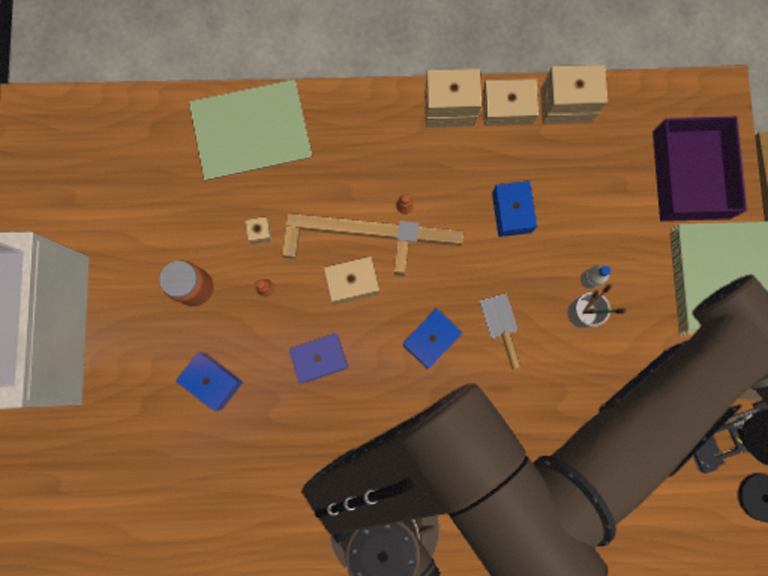

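View pics/sc0.png

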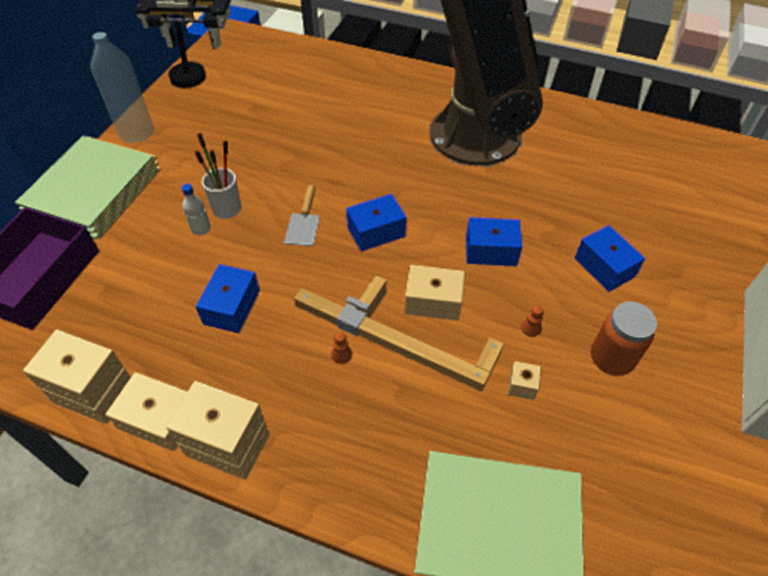

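Look-alikes in the top picture: blue blocks at (211,238), (288,225), (139,254) and (344,138); a stack of plaster blocks at the back at (302,62), (341,66) and (383,60); and the small square at (172,153). The large plaster block in front of the jig at (234,186), between jaw (270,163) and end block (194,160), is the mould. Next I fit the poses from the masks and check them in a crop.

```bash
cat >> h.py <<'E'
from scipy.optimize import minimize
def box(x0,x1,y0,y1,z0,z1): return np.array([[x,y,z] for x in(x0,x1) for y in(y0,y1) for z in(z0,z1)],float)/1000
MOULD=[box(-40,40,-55,55,0,65)]
JIG=[box(0,30,-380,30,0,30),box(-70,0,0,30,0,30)]
def place(B,q):
    c,s=np.cos(q[2]),np.sin(q[2]);o=B.copy();o[:,0]=q[0]+c*B[:,0]-s*B[:,1];o[:,1]=q[1]+s*B[:,0]+c*B[:,1];return o
def rend(p,boxes,q,S=4):
    m=np.zeros((384*S,512*S),np.uint8)
    for B in boxes:
        h=cv2.convexHull(((proj(p,place(B,q))+.5)*S*16-8).astype(np.float32)).round().astype(np.int32)
        cv2.fillConvexPoly(m,h,1,shift=4)
    return cv2.resize(m.astype(np.float32),(512,384),interpolation=cv2.INTER_AREA)
def fit(pm,boxes,q0,ign=None):
    def f(d):
        q=np.array(q0)+np.array(d)/[100,100,20]; e=0
        for i,(p,m) in enumerate(pm):
            r=rend(p,boxes,q); w=1 if ign is None else ~ign[i]
            e+=(np.abs(r-m)*w).sum()/m.sum()
        return e
    best=None
    for k in range(2):
        r=minimize(f,np.zeros(3) if best is None else best.x,method='Nelder-Mead',options=dict(initial_simplex=(0 if best is None else best.x)+np.array([[0,0,0],[1,0,0],[0,1,0],[0,0,1.]])*(1 if k==0 else .3),xatol=.005,fatol=1e-5))
        best=r
    return np.array(q0)+best.x/[100,100,20],best.fun
def mask(p,q,near,z=0.):
    return min(nets.masks_of(p,q),key=lambda r:np.linalg.norm(np.array(r['uv'])-proj(p,[near[0],near[1],z])[0]))['region']
def rel(j,P):
    c,s=np.cos(j[2]),np.sin(j[2]);d=np.array(P)[:2]-j[:2];return np.array([c*d[0]+s*d[1],-s*d[0]+c*d[1]])
E
python3 - <<'E'
from h import *
np.set_printoptions(precision=4,suppress=True)
ps=[snapshot('top'),snapshot('scene')]
mm=[mask(p,'mould',(.55,.06),.05) for p in ps]
jm=[mask(p,'jig',(.65,.1)) for p in ps]; jw=[mask(p,'jaw',(.62,-.06)) for p in ps]
print([m.sum() for m in mm+jm+jw],[(m&j).sum() for m,j in zip(jm,jw)])
ign=[cv2.dilate((a|b).astype(np.uint8),np.ones((5,5)))>0 for a,b in zip(mm,jw)]
m,e1=max([fit(list(zip(ps,mm)),MOULD,[.545,.057,t]) for t in(0.,.25)],key=lambda r:-r[1])
m1=[fit([(p,k)],MOULD,m)[0] for p,k in zip(ps,mm)]
j,e2=fit(list(zip(ps,jm)),JIG,[.668,.175,-.07],ign)
j1=[fit([(p,k)],JIG,j,[g])[0] for p,k,g in zip(ps,jm,ign)]
print('mould',m,e1,m1);print('jig',j,e2,j1)
def jb(v): return [box(-85,0,-290-25+v,-290+v,4,51)]
for v in(20,30,40,50,60,70):
    print(v,[((rend(p,jb(v),j)>.5)&k).sum()/((rend(p,jb(v),j)>.5)|k).sum() for p,k in zip(ps,jw)])
for p in ps:
  r=nets.landmark_of(p,'jaw_push')
  if r: print('jp',rel(j,at(p,r[0]['uv'],.027)))
for p,n in zip(ps,('t','s')):
    im=p['frame'].copy();im=cv2.resize(im,None,fx=3,fy=3)
    for B,q in((MOULD,m),(JIG,j),(jb(40),j)):
        for b in B:
            h=cv2.convexHull((proj(p,place(b,q))*3+1).astype(np.float32)).astype(int);cv2.polylines(im,[h],True,(255,0,0),1)
    x0,y0=(150,120) if n=='t' else (180,150)
    cv2.imwrite(f'pics/fit_{n}.png',im[y0*3:y0*3+390,x0*3:x0*3+570,::-1])
for q,z in(('figure_a',.03),('spatula',.01),('small_mould',.02),('figure_b',.03)):
    print(q,[[at(p,r['uv'],z) for r in nets.find_in(p,q)[:2]] for p in ps])
np.savez('pose0.npz',m=m,j=j)
E
cd pics; python3 -c "
import cv2,numpy as np
cv2.imwrite('fit.png',np.hstack([cv2.resize(cv2.imread('fit_%s.png'%s),(400,274)) for s in 'ts']))" 
```

```text
Traceback (most recent call last):
  File "h.py", line 43, in mask
    return min(nets.masks_of(p,q),key=lambda r:np.linalg.norm(np.array(r['uv'])-proj(p,[near[0],near[1],z])[0]))['region']
           ~~~^^^^^^^^^^^^^^^^^^^^^^^^^^^^^^^^^^^^^^^^^^^^^^^^^^^^^^^^^^^^^^^^^^^^^^^^^^^^^^^^^^^^^^^^^^^^^^^^^^
ValueError: min() iterable argument is empty
[ WARN:0@0.037] global loadsave.cpp:275 findDecoder imread_('fit_t.png'): can't open/read file: check file path/integrity
Traceback (most recent call last):
cv2.error: OpenCV(4.12.0) /io/opencv/modules/imgproc/src/resize.cpp:4208: error: (-215:Assertion failed) !ssize.empty() in function 'resize'
```

```bash
cat >> h.py <<'E'
def views(q,near,z=0.,cams=('top','scene'),lim=40,tries=3):
    out=[]
    for c in cams:
        for _ in range(tries):
            p=snapshot(c);t=proj(p,[near[0],near[1],z])[0]
            R=[r for r in nets.masks_of(p,q) if np.linalg.norm(np.array(r['uv'])-t)<lim]
            if R: out.append((p,min(R,key=lambda r:np.linalg.norm(np.array(r['uv'])-t))['region']));break
    return out
E
cat > meas.py <<'E'
from h import *
np.set_printoptions(precision=4,suppress=True)
mv=views('mould',(.55,.06),.05)
jv=views('jig',(.65,.08)); wv=views('jaw',(.6,-.06))
print(len(mv),len(jv),len(wv))
m,e1=min([fit(mv,MOULD,[.545,.057,t]) for t in(0.,.25)],key=lambda r:r[1])
print('mould',m,e1,[fit([v],MOULD,m)[0] for v in mv])
def ig(p): return cv2.dilate((rend(p,MOULD,m)+rend(p,[box(-85,45,-315,-200,0,56)],[.668,.175,-.07])>0).astype(np.uint8),np.ones((5,5)))>0
j,e2=fit(jv,JIG,[.668,.175,-.07],[ig(v[0]) for v in jv])
print('jig',j,e2,[fit([v],JIG,j,[ig(v[0])])[0] for v in jv])
def jb(v): return [box(-85,0,-290-25+v,-290+v,4,51)]
for v in(20,30,40,50,60):
    print(v,[round(((rend(p,jb(v),j)>.5)&k).sum()/((rend(p,jb(v),j)>.5)|k).sum(),3) for p,k in wv])
print('mould in jig',rel(j,m),m[2]-j[2])
for c in('top','scene'):
  p=snapshot(c);r=nets.landmark_of(p,'jaw_push')
  if r: print('jp',rel(j,at(p,r[0]['uv'],.027)))
  for q,z in(('figure_a',.03),('spatula',.01),('small_mould',.02)):
    print(q,[np.r_[at(p,r['uv'],z),rel(j,at(p,r['uv'],z))] for r in nets.find_in(p,q)[:2]])
  im=cv2.resize(p['frame'],None,fx=3,fy=3)
  for B,q in((MOULD,m),(JIG,j),(jb(40),j)):
    for b in B:
        h=cv2.convexHull((proj(p,place(b,q))*3+1).astype(np.float32)).astype(int);cv2.polylines(im,[h],True,(255,0,0),1)
  x0,y0=(150,120) if c=='top' else (180,150)
  cv2.imwrite(f'pics/fit_{c}.png',im[y0*3:y0*3+300,x0*3:x0*3+570,::-1])
cv2.imwrite('pics/fit.png',np.vstack([cv2.imread(f'pics/fit_{c}.png') for c in('top','scene')]))
np.savez('pose0.npz',m=m,j=j)
print(telemetry.get_obs()['clock'])
E
python3 meas.py
```

```text
2 2 2
mould [0.541  0.0586 0.2237] 0.17280604338842975 [array([0.5413, 0.0583, 0.2232]), array([0.5393, 0.0587, 0.2048])]
jig [ 0.6712  0.1799 -0.1294] 0.13701072821846555 [array([ 0.6714,  0.181 , -0.1271]), array([ 0.6707,  0.1792, -0.1328])]
20 [np.float64(0.005), np.float64(0.106)]
30 [np.float64(0.022), np.float64(0.227)]
40 [np.float64(0.112), np.float64(0.373)]
50 [np.float64(0.308), np.float64(0.502)]
60 [np.float64(0.545), np.float64(0.534)]
mould in jig [-0.1134 -0.1372] 0.3531013867868913
jp [-0.0495 -0.2681]
figure_a [array([ 0.5329,  0.257 , -0.1471,  0.0586]), array([ 0.5485,  0.4324, -0.1542,  0.2345])]
spatula [array([ 0.4357, -0.2829, -0.1738, -0.4893])]
small_mould [array([ 0.6725,  0.2775, -0.0113,  0.0969]), array([ 0.6361, -0.0679, -0.0028, -0.2503])]
jp [-0.0364 -0.2523]
figure_a [array([ 0.5372,  0.259 , -0.1431,  0.0611]), array([ 0.736 , -0.0688,  0.0964, -0.2383])]
spatula [array([ 0.4394, -0.2696, -0.1718, -0.4757])]
small_mould [array([ 0.6671,  0.2693, -0.0156,  0.0881])]
2.45
```

View pics/fit.png

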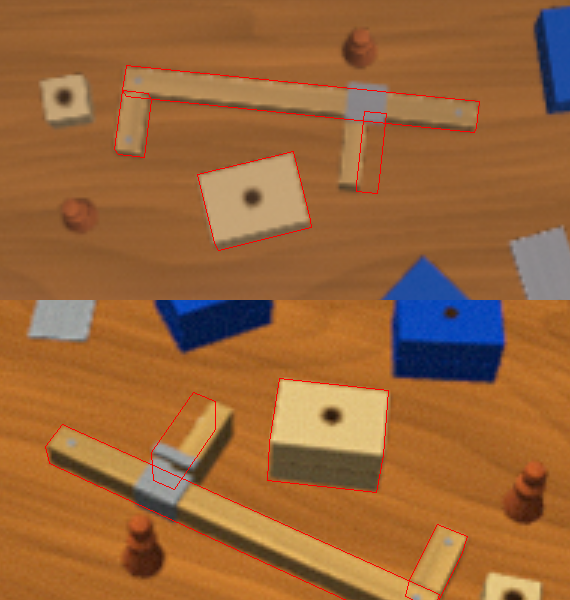

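The crop shows that the red outlines hug the plaster mould (hole near top pixel (234,186)) and the jig; only the jaw is drawn too far back, it sits at about 0.06. The choice of mould is confirmed. The plan is to push with both half-open fingers, tool y along the jig's y, so that the mould squares up on the batten.

```bash
python3 -m creep '[[[0,0,0,0.0696,0.65],[0,0,0,0.0696,0.65],[0,0,0,0.0696,0.65],[0,0,0,0.0696,0.65],[-0.0385,0.1765,0,0,0.65],[-0.0385,0.1765,0,0,0.65],[-0.0385,0.1765,0,0,0.65],[-0.0385,0.1765,0,0,0.65]]]'
python3 -m creep '[[[-0.0385,0.1765,0,0,0.65],[-0.0385,0.1765,0,0,0.65],[-0.0385,0.1765,0,0,0.65],[-0.0385,0.1765,0,0,0.65],[-0.0385,0.1765,0,0,0.65],[-0.0385,0.1765,0,0,0.65],[-0.0385,0.1765,0,0,0.65],[-0.0385,0.1765,0,0,0.65]]]'
cat > st.py <<'E'
from h import *
import sys
np.set_printoptions(precision=4,suppress=True)
j=np.load('pose0.npz')['j'];o=telemetry.get_obs();P=o['tool_pos'];r=rel(j,P)
f=o['force'];c,s=np.cos(j[2]),np.sin(j[2])
print('t',o['clock'],'jig xy',r,'tip z',P[2]-.178,'yaw err',(o['orientation'][2]-180-np.degrees(j[2])+180)%360-180,'F jig',c*f[0]+s*f[1],-s*f[0]+c*f[1],f[2],'open',o['opening'])
E
python3 st.py
```

```text
clock: 3.12
tool_pos: [0.2533, -0.5059, 0.4044]
orientation: [180.0, -0.0, 172.5]
force: [2.1, -0.6, 0.6]
opening: 0.0569
gripper_force: 0.0
clock: 3.78
tool_pos: [0.3508, -0.2335, 0.4051]
orientation: [-180.0, 0.1, 172.6]
force: [1.5, 0.2, -0.5]
opening: 0.0569
gripper_force: 0.0
t 3.7833 jig xy [-0.2643 -0.4514] tip z 0.22706918870378306 yaw err -0.013962188014460253 F jig 1.412944231252974 0.43028517872500704 -0.5052705248626806 open 0.056949697646406484
```

```bash
python3 -m creep '[[[-0.043,0.1975,0,0,0.65],[-0.043,0.1975,0,0,0.65],[-0.043,0.1975,0,0,0.65],[-0.043,0.1975,0,0,0.65],[-0.043,0.1975,0,0,0.65],[-0.043,0.1975,0,0,0.65],[-0.043,0.1975,0,0,0.65],[-0.043,0.1975,0,0,0.65]]]'
python3 -m creep '[[[0,0,0,0,0.65],[0,0,0.17,0,0.65],[0,0,0.17,0,0.65],[0,0,0.17,0,0.65],[0,0,0.17,0,0.65],[0,0,0.17,0,0.65],[0,0,0,0,0.65]]]'; python3 st.py
```

```text
clock: 4.45
tool_pos: [0.4599, 0.0714, 0.4052]
orientation: [180.0, 0.1, 172.6]
force: [1.6, -1.0, 0.0]
opening: 0.0568
gripper_force: 0.0
clock: 5.03
tool_pos: [0.4576, 0.0681, 0.2296]
orientation: [-179.7, -0.4, 172.5]
force: [-0.6, -0.8, -0.2]
opening: 0.0568
gripper_force: 0.0
t 5.0333 jig xy [-0.1974 -0.1384] tip z 0.051588662848895045 yaw err -0.0765489816159004 F jig -0.532045457604609 -0.8879078036257921 -0.23499550348873105 open 0.05679057578735573
```

```bash
python3 -m creep '[[[0,0.01,0.08,0,0.65],[0,0,0.08,0,0.65],[0,0,0,0,0.65],[-0.04,0,0,0,0.65],[-0.04,0,0,0,0.65],[-0.04,0,0,0,0.65],[0,0,0,0,0.65]]]'; python3 st.py
python3 -m creep '[[[-0.04,0,0,0,0.65],[-0.04,0,0,0,0.65],[-0.04,0,0,0,0.65],[-0.04,0,0,0,0.65],[-0.04,0,0,0,0.65],[-0.04,0,0,0,0.65],[0,0,0,0,0.65]]]'; python3 st.py
cat > look.py <<'E'
from h import *
import sys
np.set_printoptions(precision=4,suppress=True)
j=np.load('pose0.npz')['j'];g=[float(a) for a in sys.argv[1:4]]  # mould guess in jig frame
c,s=np.cos(j[2]),np.sin(j[2]);q0=[j[0]+c*g[0]-s*g[1],j[1]+s*g[0]+c*g[1],j[2]+g[2]]
for v in views('mould',q0[:2],.05,cams=sys.argv[4:] or('scene',)):
    m,e=fit([v],MOULD,q0);print('mould in jig',rel(j,m),m[2]-j[2],'err',e,'px',v[1].sum())
E
python3 look.py -.08 -.137 .1 top scene
```

```text
clock: 5.62
tool_pos: [0.4861, 0.0685, 0.204]
orientation: [179.9, 0.2, 172.6]
force: [0.4, -0.1, 0.1]
opening: 0.0572
gripper_force: 0.0
t 5.6167 jig xy [-0.1691 -0.1344] tip z 0.026010754055965868 yaw err -0.006352244539385765 F jig 0.4135314913457873 -0.05638974209432162 0.12613804244371263 open 0.05718863655880307
clock: 6.2
tool_pos: [0.5329, 0.0617, 0.2027]
orientation: [-180.0, 0.0, 172.5]
force: [0.0, -0.1, 0.8]
opening: 0.0569
gripper_force: 0.0
t 6.2 jig xy [-0.1219 -0.1351] tip z 0.02468754206372545 yaw err -0.03586291188867108 F jig 0.021710957356709693 -0.07164711840394444 0.7718105011010216 open 0.05686087084652037
mould in jig [-0.0712 -0.1545] -0.03247235724701872 err 0.08098323170731707 px 1312
```

```bash
python3 -m creep '[[[0.03,0,0,0,0.65],[0,-0.08,0,0,0.65],[-0.03,0,0,0,0.65],[-0.03,0,0,0,0.65],[-0.03,0,0,0,0.65],[-0.03,0,0,0,0.65],[-0.03,0,0,0,0.65],[0,0,0,0,0.65]]]'; python3 st.py
python3 -m creep '[[[-0.02,0,0,0,0.65],[-0.02,0,0,0,0.65],[0,0,0,0,0.65]]]'; python3 st.py
```

```text
clock: 7.27
tool_pos: [0.5539, 0.0432, 0.2025]
orientation: [-180.0, -0.0, 172.6]
force: [-1.3, -1.0, 0.5]
opening: 0.0567
gripper_force: 0.3
t 7.2667 jig xy [-0.0987 -0.1508] tip z 0.02450552663386152 yaw err -0.015365718283590013 F jig -1.1383128226318737 -1.1072591882984695 0.4887277992154679 open 0.0567080991564965
clock: 7.52
tool_pos: [0.5611, 0.042, 0.2024]
orientation: [-180.0, -0.1, 172.6]
force: [-2.9, -0.4, 0.6]
opening: 0.057
gripper_force: 1.3
t 7.5167 jig xy [-0.0914 -0.151 ] tip z 0.02438092175498252 yaw err -0.012191666329556483 F jig -2.8162099768354336 -0.7226672771790541 0.6497935775073294 open 0.057007387915666084
```

Near contact; press on gently until the force rises.

```bash
python3 -m creep '[[[-0.01,0,0,0,0.65],[-0.01,0,0,0,0.65],[0,0,0,0,0.65]]]'; python3 st.py
python3 -m creep '[[[-0.01,0,0,0,0.65],[-0.01,0,0,0,0.65],[0,0,0,0,0.65],[0,0,0,0,0.65]]]'; python3 st.py; python3 look.py -.04 -.15 0 scene top
```

```text
clock: 7.77
tool_pos: [0.562, 0.0417, 0.2021]
orientation: [-179.9, -0.4, 172.6]
force: [-19.4, 6.3, 13.5]
opening: 0.0572
gripper_force: 9.9
t 7.7667 jig xy [-0.0904 -0.1512] tip z 0.024088944795662842 yaw err -0.0015044880583445774 F jig -20.08267619127711 3.7486144389452267 13.493682609204203 open 0.05721994974875282
clock: 8.1
tool_pos: [0.5629, 0.0414, 0.2017]
orientation: [-179.8, -0.8, 172.6]
force: [-33.2, 14.3, 22.5]
opening: 0.057
gripper_force: 17.9
t 8.1 jig xy [-0.0895 -0.1514] tip z 0.0236637869039259 yaw err -0.015162978428207907 F jig -34.74718000085622 9.912825760263072 22.537901631888587 open 0.05695112982396508
mould in jig [-0.0441 -0.1538] 0.004544183522123171 err 0.20815767284991568 px 1186
mould in jig [-0.0324 -0.1868] 0.1061462104617313 err 20.346036585365855 px 41
```

```bash
python3 -m creep '[[[0.1,0,0,0,0.65],[0.02,0,0,0,0.65],[0,0,-0.175,0,0.3],[0,0,-0.175,0,0],[0,0,0,0,0]]]'; python3 st.py; python3 look.py -.04 -.15 0 scene top
python3 -m creep '[[[-0.062,-0.174,0,0,0],[-0.062,-0.174,0,0,0],[-0.062,-0.174,0,0,0],[-0.062,-0.174,0,0,0],[-0.062,-0.174,0,0,0],[0,0,0,0,0],[0,0,0,0,0]]]'; python3 st.py
cat > jaw.py <<'E'
from h import *
np.set_printoptions(precision=4,suppress=True)
j=np.load('pose0.npz')['j'];o=rel
from scipy.optimize import minimize_scalar
import sys
g=float(sys.argv[1]);c,s=np.cos(j[2]),np.sin(j[2]);y=-.30+g
for p,k in views('jaw',(j[0]-.02*c-s*y,j[1]-.02*s+c*y),.03):
    def f(v):
        r=rend(p,[box(-85,0,-315+v,-290+v,4,51),box(-3,33,-317.5+v,-287.5+v,0,40)],j);return np.abs(r-k).sum()
    v=min(np.arange(g*1000-40,g*1000+40,1),key=f);print('jaw',v,f(v)/k.sum())
    r=nets.landmark_of(p,'jaw_push')
    if r:print('jp',rel(j,at(p,r[0]['uv'],.027)))
E
python3 jaw.py .06
```

```text
clock: 8.72
tool_pos: [0.548, 0.0451, 0.2793]
orientation: [179.8, 0.6, 172.7]
force: [1.1, -1.2, 0.5]
opening: 0.0421
gripper_force: 0.0
t 8.7167 jig xy [-0.1047 -0.1496] tip z 0.1012850940344241 yaw err 0.11358742712329217 F jig 1.2179411907628024 -1.0372288801804403 0.4502902456539976 open 0.042095973958716185
mould in jig [-0.0445 -0.1538] 0.05838770048506839 err 0.21162840136054423 px 1176
mould in jig [-0.0324 -0.1868] 0.1061462104617313 err 13.34733606557377 px 61
clock: 9.5
tool_pos: [0.5841, -0.1386, 0.2708]
orientation: [-180.0, -0.1, 172.4]
force: [-0.5, 0.5, -0.7]
opening: 0.0004
gripper_force: 0.0
t 9.5 jig xy [-0.0452 -0.3271] tip z 0.09282705554097714 yaw err -0.22270871194535857 F jig -0.566539192492739 0.4611010095770137 -0.6652019756002896 open 0.0003900281516282035
jaw 63.0 8.052734375
jp [-0.0566 -0.2512]
jaw 53.0 0.3382798960138648
jp [-0.037  -0.2581]
```

```bash
python3 - <<'E'
from h import *
for c in('top','scene'): save(snapshot(c),f'c_{c}.png',(170,100,340,220) if c=='top' else (200,140,370,260),3)
cv2.imwrite('pics/c1.png',np.vstack([cv2.imread(f'pics/c_{c}.png')[:295] for c in('top','scene')]))
E
python3 look.py -.04 -.15 0 scene top
```

```text
mould in jig [-0.0452 -0.1547] 0.035768665428487154 err 0.2151892006802721 px 1176
mould in jig [-0.0807 -0.1816] 0.26531120394483027 err 6.890202702702703 px 111
```

View pics/c1.png

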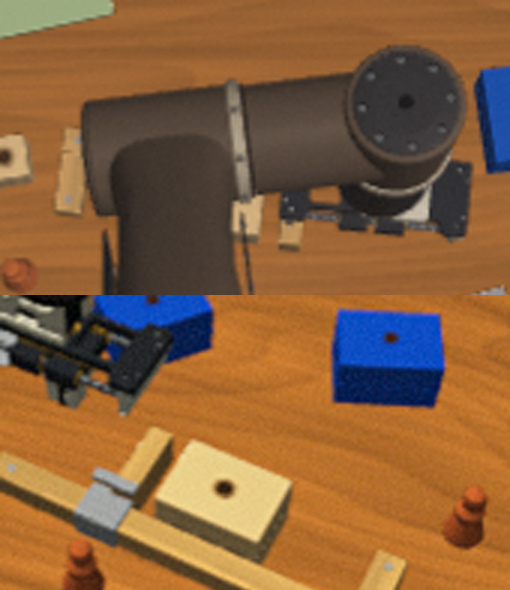

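The crop shows the mould flush against the batten (hole at scene (275,204)), the jaw beside it, and everything else untouched. Now I push the jaw.

```bash
python3 -m creep '[[[0.025,0,0.115,0,0],[0,0,0.115,0,0],[0,0,0.115,0,0],[0,0,0,0,0],[0,0.05,0,0,0],[0,0.05,0,0,0],[0,0.05,0,0,0],[0,0,0,0,0]]]'; python3 st.py
python3 -m creep '[[[0,0.05,0,0,0],[0,0.05,0,0,0],[0,0.05,0,0,0],[0,0.05,0,0,0],[0,0,0,0,0]]]'; python3 st.py
```

```text
clock: 10.77
tool_pos: [0.5842, -0.104, 0.2052]
orientation: [180.0, 0.2, 172.7]
force: [-0.2, 0.1, -0.5]
opening: 0.0005
gripper_force: 0.0
t 10.7667 jig xy [-0.0496 -0.2928] tip z 0.0271840327416987 yaw err 0.09568671290170983 F jig -0.1953177170195893 0.028516442778771446 -0.47181921129127113 open 0.00045294960390261267
clock: 11.18
tool_pos: [0.5889, -0.0646, 0.204]
orientation: [180.0, 0.1, 172.7]
force: [-0.1, -0.5, 0.4]
opening: 0.0006
gripper_force: 0.0
t 11.1833 jig xy [-0.0501 -0.2531] tip z 0.026023417562207024 yaw err 0.0850073978020589 F jig -0.004326645016521774 -0.4609119656811633 0.43072296895170353 open 0.000552894042623237
```

```bash
python3 -m creep '[[[0,0.04,0,0,0],[0,0.04,0,0,0],[0,0.04,0,0,0],[0,0.04,0,0,0]]]'; python3 st.py; python3 jaw.py .08; python3 look.py -.04 -.15 0 scene
```

```text
clock: 11.52
tool_pos: [0.5925, -0.035, 0.2038]
orientation: [-179.9, -0.0, 172.6]
force: [1.0, -7.7, 2.5]
opening: 0.0008
gripper_force: 3.7
t 11.5167 jig xy [-0.0503 -0.2233] tip z 0.025769590428513872 yaw err -0.028117862186263665 F jig 2.011803479363466 -7.512773830905342 2.483661780955991 open 0.0007719031612908875
jaw 89.0 0.5479525862068966
jp [-0.1791 -0.4835]
mould in jig [-0.0526 -0.1301] -0.04585344802325647 err 0.38900240384615387 px 1040
```

```bash
python3 -m creep '[[[0,0.04,0,0,0],[0,0.04,0,0,0],[0,0.04,0,0,0],[0,0.04,0,0,0],[0,0.04,0,0,0],[0,0,0,0,0]]]'; python3 st.py; python3 jaw.py .15; python3 - <<'E'
from h import *
save(snapshot('scene'),'c2.png',(200,140,370,260),3)
E
```

```text
clock: 12.57
tool_pos: [0.5978, 0.0055, 0.2036]
orientation: [-180.0, -0.0, 172.6]
force: [-0.2, 0.1, 0.4]
opening: 0.0007
gripper_force: 0.1
t 12.5667 jig xy [-0.0503 -0.1824] tip z 0.025613599610204985 yaw err 0.016480165665086588 F jig -0.1852711442248796 0.10205370829032673 0.3945880287167049 open 0.00069991040845517
jaw 132.0 0.4825108459869848
jp [-0.0324 -0.1721]
```

View pics/c2.png

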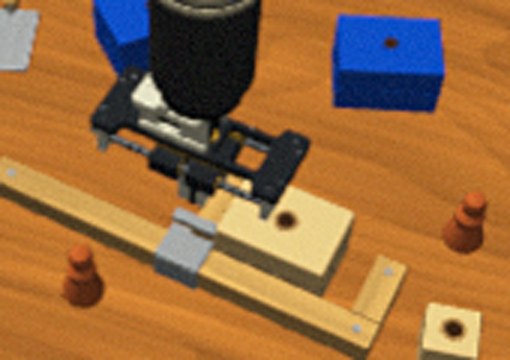

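The picture shows the mould still flush, with about 35 mm to go to the end block.

```bash
python3 -m creep '[[[0,0.035,0,0,0],[0,0.035,0,0,0],[0,0.035,0,0,0],[0,0,0,0,0]]]'; python3 st.py; python3 -m creep '[[[0,0.02,0,0,0],[0,0.02,0,0,0],[0,0,0,0,0]]]'; python3 st.py;  python3 jaw.py .16
```

```text
clock: 13.4
tool_pos: [0.6004, 0.0261, 0.2036]
orientation: [-180.0, -0.0, 172.6]
force: [-0.7, -1.3, 0.5]
opening: 0.0006
gripper_force: 0.5
t 13.4 jig xy [-0.0504 -0.1617] tip z 0.025617918567301057 yaw err 0.008637226282445454 F jig -0.5014813030366099 -1.3481244047278786 0.4969984186755329 open 0.0005770397171837745
clock: 13.65
tool_pos: [0.6014, 0.0336, 0.2036]
orientation: [-180.0, -0.0, 172.6]
force: [0.7, -2.9, 0.6]
opening: 0.0006
gripper_force: 1.5
t 13.65 jig xy [-0.0504 -0.1542] tip z 0.025617927644931204 yaw err -0.0016309098763827024 F jig 1.0348388628273455 -2.7723778172312485 0.6248051279499648 open 0.0006112771980220169
jaw 161.0 0.6246753246753247
jp [-0.0412 -0.1414]
```

```bash
python3 -m creep '[[[0,0.02,0,0,0],[0,0.02,0,0,0],[0,0,0,0,0]]]'; python3 st.py; python3 -m creep '[[[0,0.015,0,0,0],[0,0.01,0,0,0],[0,0,0,0,0]]]'; python3 st.py
```

```text
clock: 14.35
tool_pos: [0.6022, 0.0392, 0.2037]
orientation: [-179.7, -0.1, 172.6]
force: [2.2, -20.8, 2.4]
opening: 0.0002
gripper_force: 10.0
t 14.35 jig xy [-0.0503 -0.1484] tip z 0.025667534240161854 yaw err -0.005268711328739073 F jig 4.891741501751461 -20.34652684969319 2.3787743344948757 open 0.00018102215964693736
clock: 14.6
tool_pos: [0.6025, 0.0404, 0.2037]
orientation: [-179.4, -0.2, 172.5]
force: [6.4, -43.1, 3.2]
opening: 0.0009
gripper_force: 20.9
t 14.6 jig xy [-0.0501 -0.1472] tip z 0.02571735887771337 yaw err -0.07136346446176844 F jig 11.952848361996274 -41.8723865157549 3.17727623213999 open 0.0009420889273689479
```

```bash
python3 -m creep '[[[0,-0.1,0,0,0],[0,-0.05,0,0,0],[0,0,-0.15,0,0],[0,0,-0.15,0,0],[0,0,-0.15,0,0],[0.18,0,0,0,0],[0.18,0,0,0,0],[0.18,0,0,0,0]]]'; python3 st.py; python3 jaw.py .18; python3 look.py -.04 -.055 0 scene; python3 - <<'E'
from h import *
save(snapshot('scene'),'c3.png',(220,160,350,260),4)
E
```

```text
clock: 15.27
tool_pos: [0.4912, 0.0314, 0.2939]
orientation: [179.9, 0.1, 172.5]
force: [-0.4, 0.7, 1.1]
opening: 0.0004
gripper_force: 0.0
t 15.2667 jig xy [-0.1593 -0.1706] tip z 0.11590594596212872 yaw err -0.04514669351027578 F jig -0.5152331924513858 0.6295025428132801 1.145658616433101 open 0.0003727259818390205
jaw 170.0 2.1690573770491803
jaw 169.0 0.341504854368932
jp [-0.0468 -0.1415]
mould in jig [-0.0487 -0.0566] 0.045062165096157555 err 0.2279781879194631 px 1192
```

View pics/c3.png

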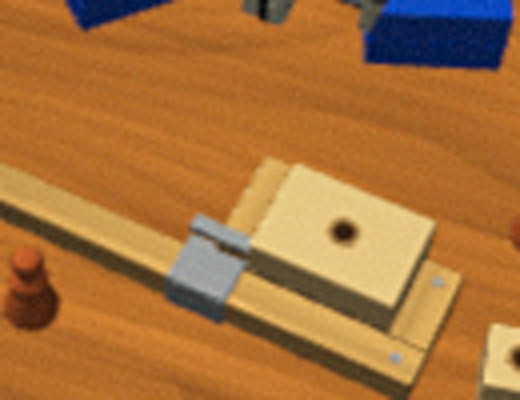

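Jaw and end look home. The mould's x fit reads a few mm less than at the first flush press, so I press it once more against the batten with the two fingers.

```bash
python3 -m creep '[[[-0.035,0.144,0,0,0.5],[-0.035,0.144,0,0,0.5],[-0.035,0.144,0,0,0.5],[-0.035,0.144,0,0,0.5],[0,0,0,0,0.5],[0,0,0,0,0.5],[0,0,0,0,0.5]]]'; python3 st.py
python3 -m creep '[[[0,0,0.15,0,0.5],[0,0,0.15,0,0.5],[0,0,0.15,0,0.5],[0,0,0,0,0.5],[-0.04,0,0,0,0.5],[-0.04,0,0,0,0.5],[-0.04,0,0,0,0.5],[0,0,0,0,0.5]]]'; python3 st.py
```

```text
clock: 16.4
tool_pos: [0.5347, 0.1414, 0.293]
orientation: [-180.0, -0.1, 172.6]
force: [-0.7, 0.4, 0.4]
opening: 0.0403
gripper_force: 0.0
t 16.4 jig xy [-0.1303 -0.0558] tip z 0.11495282565523818 yaw err -0.00167847160756196 F jig -0.7908004302338555 0.28476560314072535 0.4136063512487401 open 0.04026491681492583
clock: 17.07
tool_pos: [0.561, 0.1385, 0.2055]
orientation: [179.9, 0.2, 172.6]
force: [0.4, -0.1, -0.6]
opening: 0.0439
gripper_force: 0.0
t 17.0667 jig xy [-0.104  -0.0553] tip z 0.027504415819965822 yaw err -0.025384730080077134 F jig 0.38965161341599003 -0.05252344872130083 -0.6407575329497304 open 0.043857640520886906
```

```bash
python3 -m creep '[[[-0.03,0,0,0,0.5],[-0.02,0,0,0,0.5],[0,0,0,0,0.5]]]'; python3 st.py; python3 -m creep '[[[-0.015,0,0,0,0.5],[-0.01,0,0,0,0.5],[0,0,0,0,0.5]]]'; python3 st.py
```

```text
clock: 17.32
tool_pos: [0.5694, 0.137, 0.2042]
orientation: [180.0, 0.1, 172.6]
force: [0.5, -0.7, 0.5]
opening: 0.044
gripper_force: 0.0
t 17.3167 jig xy [-0.0955 -0.0557] tip z 0.02617409183701097 yaw err -0.01755300078306732 F jig 0.6181400196563389 -0.6365398357755361 0.5214672465769883 open 0.04404588111934987
clock: 17.57
tool_pos: [0.5732, 0.1364, 0.2036]
orientation: [-180.0, -0.1, 172.6]
force: [-3.2, -0.4, 1.5]
opening: 0.0438
gripper_force: 1.3
t 17.5667 jig xy [-0.0916 -0.0558] tip z 0.025611656646835124 yaw err 0.001288872167918953 F jig -3.1047131526738716 -0.8514847861585281 1.5104738343019701 open 0.043760517021517925
```

```bash
python3 -m creep '[[[-0.01,0,0,0,0.5],[-0.01,0,0,0,0.5],[0,0,0,0,0.5]]]'; python3 st.py; python3 -m creep '[[[-0.01,0,0,0,0.5],[0,0,0,0,0.5]]]'; python3 st.py
```

```text
clock: 17.82
tool_pos: [0.5742, 0.1363, 0.2035]
orientation: [-179.9, -0.4, 172.6]
force: [-21.2, 9.3, 15.0]
opening: 0.0436
gripper_force: 11.3
t 17.8167 jig xy [-0.0906 -0.0558] tip z 0.025461502338585323 yaw err 0.007646052402066061 F jig -22.186377927543987 6.522467332989029 14.981079174852564 open 0.04363769840949973
clock: 17.98
tool_pos: [0.5747, 0.1362, 0.2034]
orientation: [-179.9, -0.6, 172.6]
force: [-30.7, 13.3, 21.6]
opening: 0.0436
gripper_force: 16.1
t 17.9833 jig xy [-0.0901 -0.0558] tip z 0.02540046039190122 yaw err 0.0008605860071213556 F jig -32.131012975746316 9.203932729503698 21.64323246454728 open 0.04363510558115176
```

```bash
python3 -m creep '[[[0.1,0,0,0,0.5],[0.1,0,0,0,0.5],[0.03,0,-0.1,0,0.5],[0,0,-0.2,0,0.5],[0,0,-0.2,0,0.5],[0,0,-0.2,0,0.5],[0,0,-0.2,0,0.5],[0,0,-0.2,0,0.5]]]'; python3 -m creep '[[[0.1,-0.19,0,0,0.5],[0,-0.19,0,0,0.5],[0,-0.19,0,0,0.5],[0,-0.19,0,0,0.5],[0,-0.19,0,0,0.5],[0,-0.19,0,0,0.5],[0,-0.19,0,0,0.5],[0,0,0,0,0.5]]]'
python3 -m creep '[[[0,-0.19,0,0,0.5],[0,-0.19,0,0,0.5],[0,-0.19,0,0,0.5],[0,-0.19,0,0,0.5],[0,0,0,0,0.5]]]'
python3 st.py; python3 look.py -.04 -.055 0 top scene; python3 jaw.py .18; python3 - <<'E'
from h import *
for c in('top','scene'): save(snapshot(c),f'd_{c}.png',(150,110,300,208) if c=='top' else (210,160,360,258),3.8)
cv2.imwrite('pics/d.png',np.vstack([cv2.imread(f'pics/d_{c}.png')[:300] for c in('top','scene')]))
E
```

```text
clock: 18.65
tool_pos: [0.5333, 0.1414, 0.426]
orientation: [180.0, 0.0, 172.6]
force: [1.1, 0.1, -0.8]
opening: 0.0438
gripper_force: 0.0
clock: 19.32
tool_pos: [0.479, -0.1231, 0.4238]
orientation: [-180.0, -0.0, 172.4]
force: [0.2, -0.5, -0.8]
opening: 0.0437
gripper_force: 0.0
clock: 19.73
tool_pos: [0.4597, -0.2739, 0.4233]
orientation: [-179.9, -0.0, 172.4]
force: [0.7, 1.5, 0.7]
opening: 0.0438
gripper_force: 0.0
t 19.7333 jig xy [-0.1511 -0.4773] tip z 0.24533277090892597 yaw err -0.22250539049957752 F jig 0.5042589542542553 1.6100625796106791 0.66484775698387 open 0.043827327599155676
mould in jig [-0.0397 -0.0528] 0.021368821399008253 err 0.08929631828978622 px 842
mould in jig [-0.0499 -0.0579] 0.04396697493531966 err 0.22539782244556114 px 1194
jaw 180.0 0.22029532967032966
jp [-0.0473 -0.1424]
jaw 169.0 0.3389513108614232
jp [-0.0428 -0.137 ]
```

View pics/d.png

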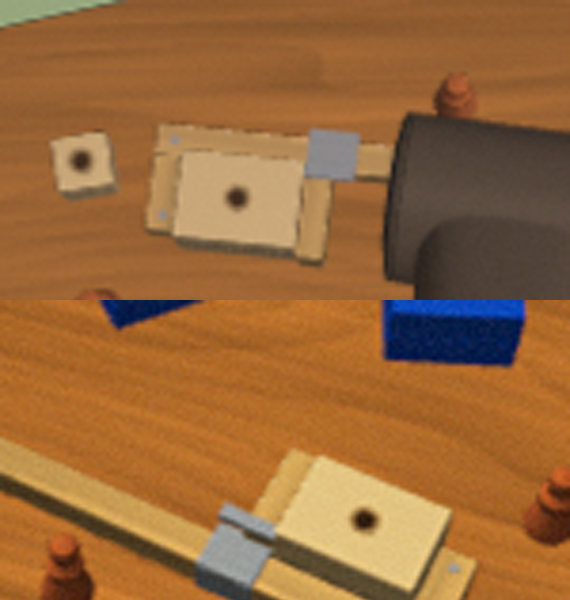

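The top view (mould hole near (212,162)) shows the mould snug between jaw and end block and flush with the batten. The top fit agrees: x -0.040, y -0.053, jaw 0.18.

```bash
python3 -c "
from plant import workorder;print(workorder.close_job())"
```

```text
the job is handed in; nothing more can be done
None
```

The job is handed in with no verdict returned: the mould is flush with the batten and snug between jaw and end block by the final top view (x -0.040, y -0.053, jaw 0.18); the scene view read x -0.050, y -0.058, jaw 0.169, but the mould pressed up solid against the batten at the same tool position as when first pushed flush, and the jaw stopped hard at about 43 N.

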